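# Hang the plaster spatula back on the crowded hook rack

### The job

Take the plaster spatula out of the wooden block and hang it on the free middle hook of the tool rack: bring its bolster in over the hook's lips, push it gently back against the sprung pad, then lower it until it sits fully home behind the lips, upright, its flat blade facing the front like its neighbours, and let go. Never force it, and do not knock the two tools hanging beside it or disturb the plaster cast and the bowl.

Things in the scene. Friction and masses are not known exactly. Their poses are not given: they have to be found in the camera images.
- spatula_grip (a point): Centre of the upright spatula's wooden handle, 18 (x) x 20 (y) x 84 tall; grip here, on the x faces. z up along the spatula, x normal to the blade's face. Under the handle: square steel bolster 24 (x) x 26 (y) x 6, underside 48 below this point; shank 8 in diameter, 48 to 78 below; flat blade 2.5 x 30 (y), 78 to 138 below. About 110 g. Stands in the block at the start.
- block: Fixed wooden block 80 (x) x 90 (y) x 95 tall with a slot 11 (x) x 35 (y) through it from the top; the spatula stands in the slot, its bolster resting on the block's top. Origin at the centre of the underside; x and y as the spatula's.
- rack: Fixed rack, origin mid-underside, x into the hooks, z up: base x -25 to 95, 250 wide, 12 thick; cross rail x 45 to 65, z 118 to 142; posts at y +-105. Three fork hooks 50 apart along y, open to -x; outer ones taken, middle (y 0) free. The middle hook is clamped by hand, up to 16 mm nearer or farther in x than nominal; this is not measured: feel for it. Top of all at z 166.
- seat (a point): Nominal place (rack x 0, y 0, z 150; real hook differs in x) of the underside of the seated bolster, on top of the middle hook's two spring-steel prongs (8 thick, slot 13 wide, give 1 mm per 4 N pressed down). At their tips, lips 5 high and 5 thick; the seated bolster's front face is against the lips' rear, 12 mm towards -x from here. Lower horns, 16 long, lead the shank in.
- pad_face (a point): Nominal face of the sprung rubber pad (14 wide, from 0.5 to 14 above the prong tops; differs in x with the hook). It meets the bolster's rear when the spatula is 3 mm short of its seat: 2.5 N at touch, 0.7 N/mm more, solid 6.5 mm after touch. Come in with the bolster 8 mm over the prongs, press 4 to 5.5 mm past first touch, lower, let go; the pad holds it to the lips.
- knife_mid (a point): Middle of the handle of the plaster knife (turned round handle up to 22 thick and 76 tall, pointed blade) that hangs on one of the outer hooks with the same bolster; its top is 38 above this point. Bystander, must not be knocked.
- scraper_mid (a point): Middle of the handle of the scraper (flat handle 15 x 22 x 70, blade with 34 wide end) that hangs on the other outer hook with the same bolster; its top is 35 above this point. Bystander, must not be knocked.
- cast: Loose plaster cast of a dental arch, 58 x 64 x 31 tall, on the table. Origin at the centre of its underside. Bystander.
- bowl: Loose dark rubber mixing bowl, 100 across, 45 tall, on the table in front of the rack. Origin at the centre of its underside. Bystander.
Things that resemble listed ones, but are neither listed nor needed, are in the scene too. Leave any green, purple or turquoise look-alike of the part that bears spatula_grip alone.

How it is judged:
On the way:
1. the spatula is lifted up out of the block (z of spatula_grip in the frame of block above 0.235 m), for 0.1 s.
At the end, for the whole second after the job is handed in: Spatula released and still on the middle hook, handle centre 198 mm (+-2.5) above the rack's underside, within 7 mm sideways, 22 mm in depth of nominal, upright to 0.08 rad, facing front to 0.2 rad; knife and scraper upright to 0.1 rad, moved under 6 mm; cast and bowl under 20 mm (z of spatula_grip in the frame of rack between 0.1955 and 0.2005 m and y of spatula_grip in the frame of rack between -0.007 and 0.007 m and x of spatula_grip in the frame of rack between -0.022 and 0.022 m and angle between spatula_grip's own z axis and vertical below 0.08 rad and angle between the x axis of spatula_grip and the x axis of rack, either way round below 0.2 rad and linear speed of spatula below 0.02 m/s and distance of each of knife_mid, scraper_mid from where it was at the start of the episode below 0.006 m and angle between each of knife_mid, scraper_mid's own z axis and vertical below 0.1 rad and distance of each of cast, bowl from where it was at the start of the episode below 0.02 m); the robot touches nothing.
It fails at once if the spatula is forced: more than 25 N between it and the rack (contact force between spatula and rack above 25 N).
It fails at once if the knife is knocked: moved by more than 10 mm, or hit with more than 5 N by the spatula or the robot (distance of knife_mid from where it was at the start of the episode above 0.01 m or contact force between any of spatula, the arm, the fingers and knife above 5 N).
It fails at once if the scraper is knocked: moved by more than 10 mm, or hit with more than 5 N by the spatula or the robot (distance of scraper_mid from where it was at the start of the episode above 0.01 m or contact force between any of spatula, the arm, the fingers and scraper above 5 N).
It fails at once if the cast or the bowl is pushed more than 30 mm (distance of any of cast, bowl from where it was at the start of the episode above 0.03 m).
It also fails if it takes over 61 s, if anything falls off the work surface, if the arm or the gripper's body presses on something with over 40 N, if the wrist force passes 120 N, or if a joint passes its speed limit or range.

### The arm

A 6-joint arm with a two-finger parallel gripper is mounted at the origin on the work surface. World frame = base frame: x ahead of the robot, y to its left, z up, the work surface at z = 0. Lengths are in m, angles in rad, forces in N, time in s.
With the tool pointing down it reaches from about 0.35 to 0.775 m from the base axis. Payload 7.3 kg.
Tool frame: the origin (TCP) lies midway between the tips of the shut fingers; the grasp point (between the pads) lies 19 mm behind it (robot.grip_depth is the z of the grasp point in the tool frame, in m); z points along the fingers, y is the line along which they close (so a half turn about z gives the same grasp; the last joint's range is limited). The gripper opens to 92 mm and grips with 3 to 60 N. Pads are 19 mm wide; open, the fingers measure 130 mm over their backs; the gripper's body (75 mm by 190 mm) begins 47 mm behind the grasp point.
Start: joints at [1.105, 0.342, 1.524, -0, 1.275, -0.146], TCP at [0.165, 0.498, 0.227] pointing down, gripper open.
Joint ranges: [-2.53, 2.53], [-0.77, 2.02], [0.04, 2.7], [-1, 4.14], [0.28, 2.66], [-3.11, 3.11]. Speed limits (rad/s): [2.57, 2.57, 3.14, 3.14, 3.14, 3.14].

### API

Orientations are given as [roll, pitch, yaw] about the fixed x, y, z axes, in that order (R = Rz(yaw) Ry(pitch) Rx(roll)).
In Python, from cell import robot, viewer gives the robot as it stands.
- The arm moves only by the tool step_arm, never from a script. Its argument "increments" is a list of rows, each an object with "delta_pos": the shift along the tool's x, y, z in cm, a list of three; "dr": the turn, a rotation vector about the tool's x, y, z in degrees, a list of three; "fingers": the closure, from -1 (fully open) to 1 (shut), so that 0 is half open. In form: [{"delta_pos": [tx, ty, tz], "dr": [wx, wy, wz], "fingers": fingers}, ...]. A call has exactly 5 rows; each row is the pose to reach, as a shift and turn from the pose commanded when the call began, along the tool's axes at that moment; what a row does not reach only later rows make up. A row lasts 1/8 s, in which the tool goes at most 62.5 mm and 10.7 degrees, less where a joint would pass 70% of its speed; a pose out of reach is approached as far as the arm can. A call with a gripper value outside its range is refused whole. The fingers move at their own pace and stop on an object; "newtons" is the grip in N (left out, the last holds). Time passes only in rows, so rows that repeat a pose let the fingers close, or fill a call up. It gives the time, the measured TCP pose, the force, the opening and the grip force at its end, in the units of the state.
- robot.observe(): the state, without advancing time (a new reading comes with each control period).
- viewer.read_camera(name): name is "side" or "top"; returns the picture (400x640x3 uint8, red, green, blue); there is no depth.
- viewer.camera_params(name): a dict with "K" (3x3 intrinsics, pixels), "T" (4x4, takes a point from camera to world coordinates). Camera axes: x right, y down, z forward; pixel columns grow to the right and rows downward; lengths in m; the calibration is good to about 2 mm. A picture is of the moment at which its call begins. camera_params takes no time and is no camera call.
- robot.hand_in(): hands the job in; it is judged then, once.
The state is a dict: "time": time; "qpos": joint angles; "qvel": joint speeds; "joint_efforts": joint torques, N m; "tool_pos": TCP position; "tool_rot": TCP orientation; "contact_force": force on the tool from outside, world axes, zero at the start; "torque": the same for the moment, N m; "opening": finger opening in m; "grip_force": force on a finger pad.
Only numpy, scipy, OpenCV 4.12 (cv2) and the standard library are available. Lean on these libraries where they do the work, as an engineer would, in place of code of your own. Each camera call takes 0.05 s, during which the arm holds its last target. There are 200 camera calls.

## Working session

There is one attempt and no reset: what is moved stays moved. The work goes in short steps, Python scripts to look and compute and a tool call to move; the robot and the scene stay as the last step left them, time stands still between calls to the robot, and variables do not carry over. Pictures are saved under pics/ and viewed, at most 10 in all, crops included, and the job is handed in when it is done.

Besides the shell and the picture viewer there is one more tool, called as name(argument=value, ...) on one line, values as JSON. step_arm: Moves the arm, as the interface text tells. Its arguments: {"type":"object","properties":{"increments":{"type":"array"},"newtons":{"type":"number"}},"required":["increments"]}

```bash
mkdir -p pics
python3 - <<'E'
from cell import robot, viewer
import cv2
for n in("side","top"):
    im=viewer.read_camera(n); cv2.imwrite(f"pics/{n}0.png",im[:,:,::-1])
    p=viewer.camera_params(n); print(n,p["K"].round(1).tolist(),p["T"].round(3).tolist())
s=robot.observe(); print({k:(v if not hasattr(v,'round') else v.round(4).tolist()) for k,v in s.items()}, robot.grip_depth)
E
```

```text
side [[438.7, 0.0, 324.5], [0.0, 438.7, 197.7], [0.0, 0.0, 1.0]] [[0.851, -0.34, 0.4, 0.049], [-0.524, -0.527, 0.669, -0.671], [-0.016, -0.779, -0.627, 0.803], [0.0, 0.0, 0.0, 1.0]]
top [[409.0, 0.0, 315.6], [0.0, 409.0, 198.9], [0.0, 0.0, 1.0]] [[0.023, -0.989, 0.146, 0.35], [-1.0, -0.021, 0.013, 0.033], [-0.009, -0.146, -0.989, 0.989], [0.0, 0.0, 0.0, 1.0]]
{'time': 0.1, 'qpos': [1.105, 0.3427, 1.5249, 0.0, 1.2754, -0.146], 'qvel': [0.0002, -0.0017, -0.0021, -0.0003, -0.0003, -0.0004], 'joint_efforts': [0.0026, -43.2004, -24.4698, 0.0722, 0.0526, -0.0], 'tool_pos': [0.1649, 0.4981, 0.2261], 'tool_rot': [-3.1402, -0.0002, 2.8218], 'contact_force': [0.7548, -0.167, -0.1137], 'torque': [0.0077, -0.0096, -0.0234], 'grip_force': 0.0, 'opening': 0.09179256125298978} -0.0188
```

View pics/side0.png

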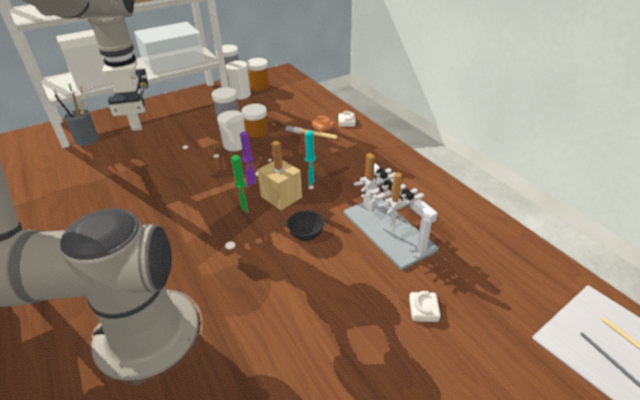

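View pics/top0.png

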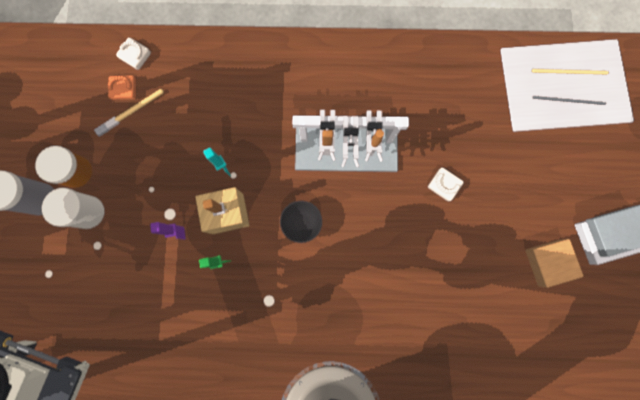

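Both pictures show the brown-handled spatula standing in the wooden block: side about (277,155), top about (210,204). The look-alikes to reject are green (238,183 side), purple (248,158) and turquoise (310,160). The rack, with brown handles on its outer hooks, is at side (395,205) and top (350,140). The choice is the brown one in the block; I'll check it in an enlarged crop.

Run:
```python
import cv2,numpy as np
s=cv2.imread("pics/side0.png");t=cv2.imread("pics/top0.png")
def c(im,x,y,w=80,h=60,k=5): return cv2.resize(im[y:y+h,x:x+w],None,fx=k,fy=k,interpolation=cv2.INTER_CUBIC)
# crops: side block (240,135), side rack (350..440,145..), top block, top rack
a=np.hstack([cv2.resize(s[135:215,240:320],(300,300)),cv2.resize(s[145:270,340:445],(252,300)),])
b=np.hstack([cv2.resize(t[180:240,190:250],(300,300)),cv2.resize(t[100:180,285:415],(488,300))])
a=np.hstack([a,np.zeros((300,788-a.shape[1],3),np.uint8)])
cv2.imwrite("pics/crop0.png",np.vstack([a,b]))
```

```text
(no output)
```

View pics/crop0.png

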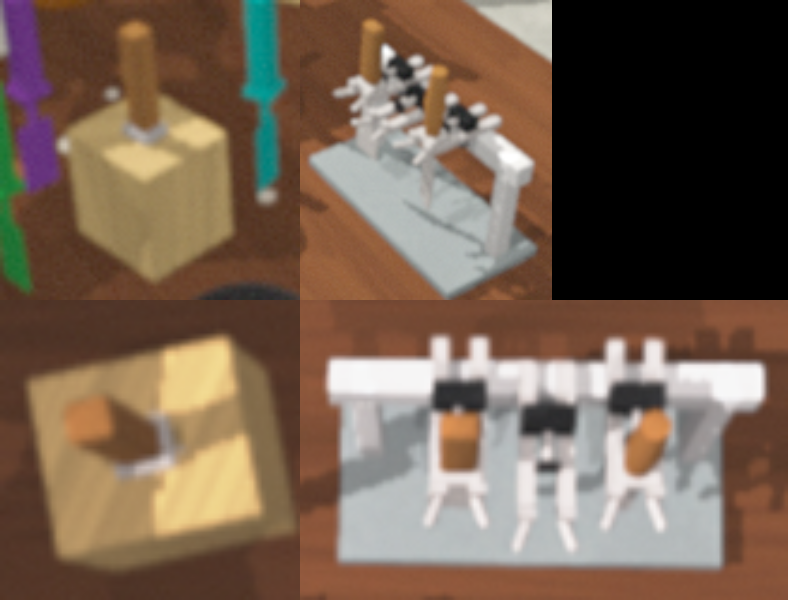

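The crops confirm it: brown handle with its steel bolster resting on the block. The middle hook clearly sits nearer the front than the outer ones. Now I'll measure from these corners.

```bash
cat > h.py <<'E'
from cell import robot, viewer
import numpy as np, cv2
P={n:viewer.camera_params(n) for n in("side","top")}
def ray(n,u):
    p=P[n];T=np.array(p["T"]);d=np.linalg.inv(np.array(p["K"]))@[u[0],u[1],1.];return T[:3,3],T[:3,:3]@d
def on(n,u,z):
    o,d=ray(n,u);return o+d*(z-o[2])/d[2]
def tri(us,ut):
    (a,d),(b,e)=ray("side",us),ray("top",ut)
    k=np.linalg.lstsq(np.c_[d,-e],b-a,rcond=None)[0];p,q=a+k[0]*d,b+k[1]*e
    return (p+q)/2,np.linalg.norm(p-q)
def proj(n,X):
    T=np.linalg.inv(np.array(P[n]["T"]));c=T[:3,:3]@X+T[:3,3];c=np.array(P[n]["K"])@c;return (c/c[2])[:2]
E
python3 - <<'E'
from h import *
np.set_printoptions(precision=4,suppress=True)
B=np.array([[195.4,196.4],[235.6,187.4],[242.4,223],[201.6,231.4]])
b=np.array([on("top",u,.095) for u in B])
print("block",b[:,:2],b.mean(0), [np.linalg.norm(b[i]-b[i-1]) for i in range(4)])
for i,j in((0,1),(3,2),(0,3),(1,2)): d=b[j]-b[i];print(np.degrees(np.arctan2(d[1],d[0])))
print("handle top",on("top",(207.6,203.6),.185),tri((276.3,143),(207.6,203.6)))
print("handle mid side z", on("side",(276.3,143),.185))
t=cv2.imread("pics/top0.png")
f=on("top",(295.1,169.9),.012),on("top",(397.4,171.2),.012);print("base front",f,np.linalg.norm(f[0]-f[1]))
hs=cv2.cvtColor(t,cv2.COLOR_BGR2HSV)
# sample colours then lookalike tops
s=cv2.imread("pics/side0.png")
for nm,us,ut in(("green",(238,157),(201,263)),("purple",(246,134),(153,228)),("cyan",(310,134),(209,153)),("bowl",(305,226),(301,222))):print(nm,*tri(us,ut))
# rack crop features in top: rail front edge ends z=.142
for u in((292.5,126.7),(409,126.7)):print("rail",on("top",u,.142))
# bolster fronts / lips; crop px-> image
g=lambda x,y:(285+(x-300)/3.754,100+(y-300)/3.75)
for nm,x,y,z in(("horntip Lk",427,528,.15),("horntip Lk r",485,528,.15),("mid l",518,550,.15),("mid r",574,548,.15),("right l",605,528,.15),("right r",661,528,.15),("padL",459,397,.164),("padM",548,418,.164),("padR",637,397,.164),("handL",460,428,.238),("handR",657,420,.232)):print(nm,on("top",g(x,y),z))
E
```

```text
block [[0.4818 0.311 ]
 [0.5039 0.2227]
 [0.4249 0.2036]
 [0.4046 0.2923]] [0.4538 0.2574 0.095 ] [np.float64(0.07941953649616305), np.float64(0.09102280752821763), np.float64(0.08119175524537847), np.float64(0.09091128958277783)]
-75.93897224773461
-77.05531981799878
-166.38013740428534
-166.46138426920433
handle top [0.4545 0.2577 0.185 ] (array([0.4558, 0.2573, 0.1846]), np.float64(0.00259642151454442))
handle mid side z [0.4567 0.2562 0.185 ]
base front (array([0.5645, 0.0969, 0.012 ]), array([ 0.5664, -0.1524,  0.012 ])) 0.24930645267802845
green [0.3426 0.2632 0.1777] 0.01111683947537325
purple [0.4093 0.365  0.1741] 0.01078925507927199
cyan [0.5624 0.2635 0.1744] 0.003671690482221976
bowl [0.4356 0.0779 0.0332] 0.0002506564140067622
rail [0.6308 0.0968 0.142 ]
rail [ 0.6356 -0.1532  0.142 ]
horntip Lk [0.5548 0.0386 0.15  ]
horntip Lk r [0.5555 0.0061 0.15  ]
mid l [ 0.5432 -0.0126  0.15  ]
mid r [ 0.545  -0.0438  0.15  ]
right l [ 0.5568 -0.061   0.15  ]
right r [ 0.5575 -0.0923  0.15  ]
padL [0.6267 0.0222 0.164 ]
padM [ 0.6155 -0.0275  0.164 ]
padR [ 0.6287 -0.0769  0.164 ]
handL [0.5856 0.0224 0.238 ]
handR [ 0.5937 -0.0781  0.232 ]
```

```bash
cat >> h.py <<'E'
from scipy.spatial.transform import Rotation as Ro
def plan(x,y,z,yawdeg):
    "shift/turn from the measured pose to a tool-down world pose"
    s=robot.observe();R=Ro.from_euler("xyz",s["tool_rot"]);G=Ro.from_euler("xyz",[np.pi,0,np.radians(yawdeg)])
    print("t",round(s["time"],2),"pos",np.round(s["tool_pos"],4),"cm",np.round(100*R.inv().apply(np.array([x,y,z])-s["tool_pos"]),2),"deg",np.round(np.degrees((R.inv()*G).as_rotvec()),1),"F",np.round(s["contact_force"],2),"open",round(s["opening"],4),"grip",round(s["grip_force"],1))
E
python3 -c "
from h import *
plan(.455,.257,.227,103.5)"
```

```text
t 0.1 pos [0.1649 0.4981 0.2261] cm [-35.12 -13.76  -0.08] deg [-0.1  0.  58.2] F [ 0.75 -0.17 -0.11] open 0.0918 grip 0.0
```

step_arm(increments=[{"delta_pos": [-2,-0.8,0],"dr": [0,0,4],"fingers": -0.2},{"delta_pos": [-6,-2.4,0],"dr": [0,0,11],"fingers": -0.2},{"delta_pos": [-11,-4.3,0],"dr": [0,0,19],"fingers": -0.2},{"delta_pos": [-16,-6.3,0],"dr": [0,0,27],"fingers": -0.2},{"delta_pos": [-21,-8.2,0],"dr": [0,0,35],"fingers": -0.2}], newtons=20)

```text
time: 0.72
tool_pos: [0.3395, 0.3532, 0.2265]
tool_rot: [-3.141, -0.0, 2.207]
contact_force: [0.4, 0.7, 0.9]
opening: 0.0551
grip_force: 0.0
```

```bash
python3 -c "
from h import *
plan(.455,.257,.227,103.5)"
```

```text
t 0.72 pos [0.3395 0.3532 0.2265] cm [-14.6    3.58  -0.05] deg [-0.  -0.  22.9] F [0.39 0.73 0.91] open 0.0551 grip 0.0
```

step_arm(increments=[{"delta_pos": [-4.5,1.1,0],"dr": [0,0,7],"fingers": -0.2},{"delta_pos": [-9,2.2,0],"dr": [0,0,14],"fingers": -0.2},{"delta_pos": [-12.5,3,0],"dr": [0,0,20],"fingers": -0.2},{"delta_pos": [-14.6,3.6,0],"dr": [0,0,23],"fingers": -0.2},{"delta_pos": [-14.6,3.6,0],"dr": [0,0,23],"fingers": -0.2}])

```text
time: 1.35
tool_pos: [0.4552, 0.2584, 0.2263]
tool_rot: [-3.141, -0.0, 1.808]
contact_force: [-0.6, 1.1, 0.0]
opening: 0.0549
grip_force: 0.0
```

Run:
```python
from h import *
a=viewer.read_camera("side");b=viewer.read_camera("top")
plan(.455,.257,.127,103.5)
x=cv2.resize(a[80:220,190:350],None,fx=2.5,fy=2.5,interpolation=cv2.INTER_CUBIC);y=cv2.resize(b[140:280,130:290],None,fx=2.5,fy=2.5,interpolation=cv2.INTER_CUBIC)
cv2.imwrite("pics/above.png",np.hstack([x,y])[:,:,::-1])
```

```text
t 1.45 pos [0.454  0.2594 0.2265] cm [-0.27  0.05  9.95] deg [-0.1 -0.   0.3] F [ 0.16  0.41 -0.34] open 0.0552 grip 0.0
```

View pics/above.png

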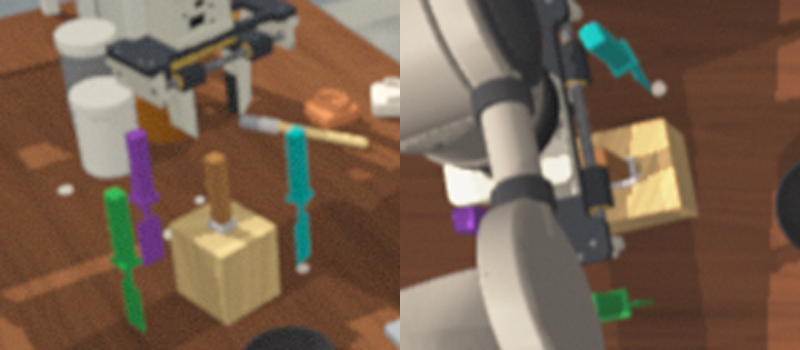

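The gripper straddles the spatula in the side crop: fingers at about (190,130) and (237,105), handle top at (217,157). The look-alikes stand clear. Descending.

step_arm(increments=[{"delta_pos": [-0.2,0.05,2.5],"dr": [0,0,0],"fingers": -0.2},{"delta_pos": [-0.2,0.05,5],"dr": [0,0,0],"fingers": -0.2},{"delta_pos": [-0.2,0.05,7.5],"dr": [0,0,0],"fingers": -0.2},{"delta_pos": [-0.2,0.05,9.4],"dr": [0,0,0],"fingers": -0.2},{"delta_pos": [-0.2,0.05,9.9],"dr": [0,0,0],"fingers": -0.2}])

```text
time: 2.08
tool_pos: [0.4541, 0.2579, 0.1268]
tool_rot: [-3.139, -0.0, 1.812]
contact_force: [-0.3, 0.4, -0.2]
opening: 0.0553
grip_force: 0.0
```

step_arm(increments=[{"delta_pos": [0,0,0],"dr": [0,0,0],"fingers": -0.2},{"delta_pos": [0,0,0],"dr": [0,0,0],"fingers": 0.3},{"delta_pos": [0,0,0],"dr": [0,0,0],"fingers": 0.7},{"delta_pos": [0,0,0],"dr": [0,0,0],"fingers": 0.9},{"delta_pos": [0,0,0],"dr": [0,0,0],"fingers": 0.9}], newtons=25)

```text
time: 2.7
tool_pos: [0.4557, 0.2571, 0.1279]
tool_rot: [3.141, -0.0, 1.809]
contact_force: [-1.4, -0.6, 0.4]
opening: 0.0194
grip_force: 0.4
```

```bash
python3 -c "
from h import *
plan(.455,.257,.242,103.5)"
```

```text
t 2.7 pos [0.4557 0.2571 0.1279] cm [ 1.000e-02 -6.000e-02 -1.141e+01] deg [ 0.  -0.   0.2] F [-1.4  -0.6   0.38] open 0.0194 grip 0.4
```

step_arm(increments=[{"delta_pos": [0,0,0],"dr": [0,0,0],"fingers": 0.9},{"delta_pos": [0,0,0],"dr": [0,0,0],"fingers": 0.9},{"delta_pos": [0,0,0],"dr": [0,0,0],"fingers": 0.9},{"delta_pos": [0,0,-0.3],"dr": [0,0,0],"fingers": 0.9},{"delta_pos": [0,0,-1],"dr": [0,0,0],"fingers": 0.9}], newtons=25)

```text
time: 3.32
tool_pos: [0.4555, 0.2571, 0.1379]
tool_rot: [-3.141, 0.0, 1.809]
contact_force: [1.3, -0.0, -0.7]
opening: 0.0181
grip_force: 25.0
```

step_arm(increments=[{"delta_pos": [0,0,-2],"dr": [0,0,0],"fingers": 0.9},{"delta_pos": [0,0,-4.5],"dr": [0,0,0],"fingers": 0.9},{"delta_pos": [0,0,-7],"dr": [0,0,0],"fingers": 0.9},{"delta_pos": [0,0,-9.5],"dr": [0,0,0],"fingers": 0.9},{"delta_pos": [0,0,-10.7],"dr": [0,0,0],"fingers": 0.9}])

```text
time: 3.95
tool_pos: [0.4561, 0.2573, 0.2465]
tool_rot: [3.139, -0.0, 1.809]
contact_force: [0.8, 0.2, -1.3]
opening: 0.0179
grip_force: 25.0
```

Run:
```python
from h import *
a=viewer.read_camera("side");cv2.imwrite("pics/lift.png",cv2.resize(a[60:220,180:360],None,fx=3,fy=3,interpolation=cv2.INTER_CUBIC)[:,:,::-1])
plan(.48,-.0275,.245,90.8)
```

```text
t 4.0 pos [0.4564 0.2575 0.2474] cm [-28.25  -4.45   0.2 ] deg [ 0.2 -0.1 12.9] F [0.18 1.28 0.9 ] open 0.0177 grip 25.0
```

View pics/lift.png

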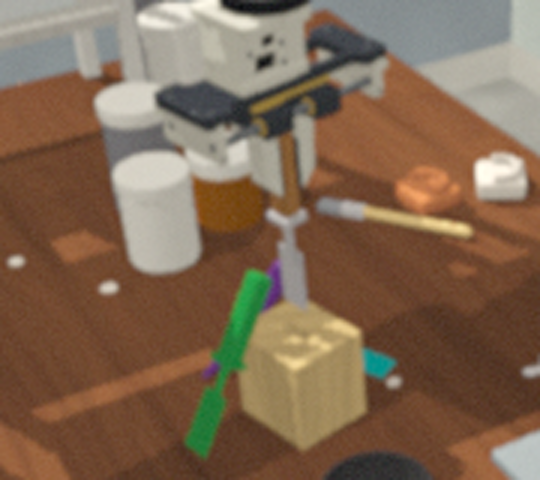

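The spatula hangs upright from the fingers with its blade clear of the block (bolster at about (287,215), blade tip at (300,300)). The green look-alike now leans (230,360), and the turquoise and purple ones have toppled, so the gripper's wide body must have brushed them. They aren't needed and are still on the table, so I'm leaving them and carrying on to the rack front.

step_arm(increments=[{"delta_pos": [-1.5,-0.2,0.1],"dr": [0,0,1],"fingers": 0.9},{"delta_pos": [-4.5,-0.7,0.1],"dr": [0,0,3],"fingers": 0.9},{"delta_pos": [-8,-1.2,0.1],"dr": [0,0,5],"fingers": 0.9},{"delta_pos": [-12,-1.9,0.1],"dr": [0,0,7],"fingers": 0.9},{"delta_pos": [-16,-2.5,0.1],"dr": [0,0,9],"fingers": 0.9}])

```text
time: 4.62
tool_pos: [0.4683, 0.0937, 0.2424]
tool_rot: [-3.139, 0.0, 1.65]
contact_force: [1.0, 0.8, -0.8]
opening: 0.0178
grip_force: 25.0
```

Run:
```python
from h import *
plan(.48,-.0275,.245,90.8)
```

```text
t 4.62 pos [0.4683 0.0937 0.2424] cm [-12.17   0.2   -0.26] deg [-0.1  0.   3.8] F [ 0.99  0.79 -0.78] open 0.0178 grip 25.0
```

step_arm(increments=[{"delta_pos": [-4,0.1,0],"dr": [0,0,1.3],"fingers": 0.9},{"delta_pos": [-7.5,0.1,0],"dr": [0,0,2.5],"fingers": 0.9},{"delta_pos": [-10.5,0.2,0],"dr": [0,0,3.8],"fingers": 0.9},{"delta_pos": [-12.1,0.2,0],"dr": [0,0,3.8],"fingers": 0.9},{"delta_pos": [-12.1,0.2,0],"dr": [0,0,3.8],"fingers": 0.9}])

```text
time: 5.25
tool_pos: [0.4806, -0.0254, 0.243]
tool_rot: [-3.14, -0.001, 1.584]
contact_force: [-0.2, -0.8, -1.9]
opening: 0.018
grip_force: 25.0
```

Run:
```python
from h import *
plan(.48,-.0275,.245,90.8)
a=viewer.read_camera("side");b=viewer.read_camera("top")
plan(.48,-.0275,.245,90.8)
x=cv2.resize(a[80:280,290:450],None,fx=2.5,fy=2.5,interpolation=cv2.INTER_CUBIC);y=cv2.resize(b[90:250,270:430],(400,400),interpolation=cv2.INTER_CUBIC)
x=cv2.resize(x,(400,500));y=cv2.resize(y,(400,500)) if 0 else np.vstack([y,np.zeros((100,400,3),np.uint8)])
cv2.imwrite("pics/front.png",np.hstack([x,y])[:,:,::-1]);cv2.imwrite("pics/front_s.png",a[:,:,::-1]);cv2.imwrite("pics/front_t.png",b[:,:,::-1])
```

```text
t 5.25 pos [ 0.4806 -0.0254  0.243 ] cm [-0.21 -0.06 -0.2 ] deg [-0.1 -0.  -0. ] F [-0.24 -0.77 -1.89] open 0.018 grip 25.0
t 5.35 pos [ 0.4807 -0.0241  0.2434] cm [-0.34 -0.08 -0.16] deg [-0.  -0.   0.1] F [-0.2   0.38 -2.16] open 0.0178 grip 25.0
```

View pics/front.png

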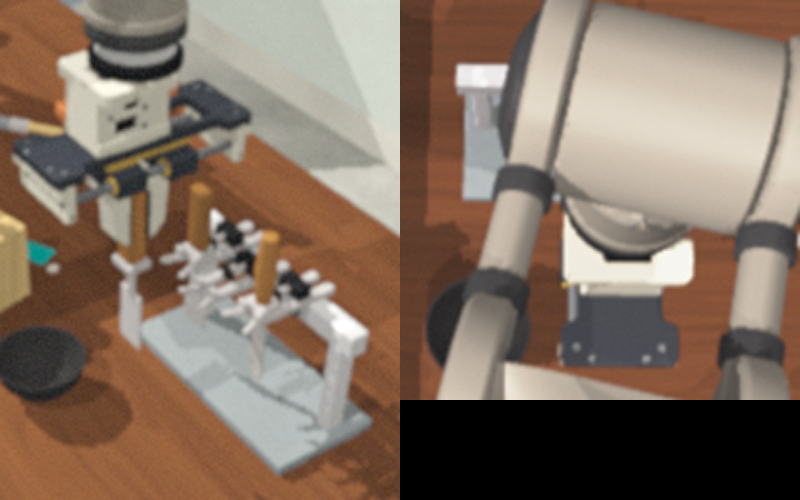

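The spatula hangs upright in front of the rack: bolster at (130,262) in the crop, free middle hook at about (240,265), bowl clear at (40,360). I'll raise the grip to 50 N, go to approach height (bolster 8 mm over the prongs) and check clearance to the neighbouring tops.

Run:
```python
from h import *
g=lambda x,y:(285+(x-300)/3.754,100+(y-300)/3.75)
print("scraper top",tri((370,154),g(460,422)),"knife top",tri((397.5,174),g(657,416)))
plan(.53,-.028,.1906,90.8)
```

```text
scraper top (array([0.59126024, 0.02229635, 0.23028561]), np.float64(9.538616315674373e-05)) knife top (array([ 0.59485025, -0.07758689,  0.23144473]), np.float64(0.0024233201815172163))
t 5.35 pos [ 0.4807 -0.0241  0.2434] cm [-0.47  4.93  5.27] deg [-0.  -0.   0.1] F [-0.2   0.38 -2.16] open 0.0178 grip 25.0
```

step_arm(increments=[{"delta_pos": [-0.1,0.2,1.5],"dr": [0,0,0],"fingers": 0.9},{"delta_pos": [-0.2,0.5,3.5],"dr": [0,0,0],"fingers": 0.9},{"delta_pos": [-0.3,1.5,5],"dr": [0,0,0],"fingers": 0.9},{"delta_pos": [-0.3,2.3,5.3],"dr": [0,0,0],"fingers": 0.9},{"delta_pos": [-0.3,2.5,5.3],"dr": [0,0,0],"fingers": 0.9}], newtons=50)

```text
time: 5.98
tool_pos: [0.5069, -0.0272, 0.1906]
tool_rot: [3.141, -0.0, 1.587]
contact_force: [-0.1, -0.4, -0.4]
opening: 0.018
grip_force: 50.0
```

```bash
cat >> h.py <<'E'
def settle(n=10):
    "average n readings, 0.05 s apart"
    p,f,r=[],[],[]
    for i in range(n):
        im=viewer.read_camera("side");s=robot.observe();p.append(s["tool_pos"]);f.append(s["contact_force"]);r.append(s["tool_rot"])
    print("t",round(s["time"],2),"pos mm",np.round(1e3*np.mean(p,0),2),"sd",np.round(1e3*np.std(p,0),1),"F",np.round(np.mean(f,0),2),"sd",np.round(np.std(f,0),1),"yaw",np.round(np.degrees(np.mean(np.array(r)[:,2])),2),"grip",round(s["grip_force"],1))
    return im
E
python3 -c "
from h import *
settle()"
```

```text
t 6.47 pos mm [506.28 -27.3  191.07] sd [0.3 0.  0.1] F [-0.05  0.06 -1.41] sd [0.5 0.4 0.6] yaw 90.88 grip 50.0
```

step_arm(increments=[{"delta_pos": [-0.05,0.8,0.05],"dr": [0,0,0],"fingers": 0.9},{"delta_pos": [-0.07,1.6,0.05],"dr": [0,0,0],"fingers": 0.9},{"delta_pos": [-0.07,2.4,0.05],"dr": [0,0,0],"fingers": 0.9},{"delta_pos": [-0.07,3.1,0.05],"dr": [0,0,0],"fingers": 0.9},{"delta_pos": [-0.07,3.4,0.05],"dr": [0,0,0],"fingers": 0.9}])

```text
time: 7.1
tool_pos: [0.5406, -0.0274, 0.1901]
tool_rot: [-3.142, -0.0, 1.586]
contact_force: [-0.7, -1.3, -0.7]
opening: 0.0179
grip_force: 50.0
```

Run:
```python
from h import *
a=settle(6)
cv2.imwrite("pics/near.png",cv2.resize(a[120:230,340:440],None,fx=5.4,fy=5.4,interpolation=cv2.INTER_CUBIC)[:,:,::-1])
```

```text
t 7.4 pos mm [540.13 -27.44 190.13] sd [0.3 0.  0.1] F [ 0.09  0.04 -1.24] sd [0.3 0.2 0.2] yaw 90.88 grip 50.0
```

View pics/near.png

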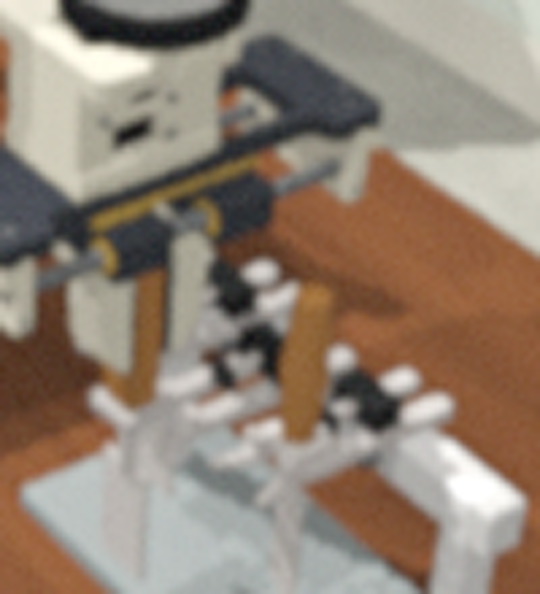

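Side crop: the spatula (bolster about (130,420)) lies just ahead of the middle hook's horns, with no contact force. Continuing in slowly.

step_arm(increments=[{"delta_pos": [-0.04,0.6,-0.05],"dr": [0,0,0],"fingers": 0.9},{"delta_pos": [-0.05,1.2,-0.05],"dr": [0,0,0],"fingers": 0.9},{"delta_pos": [-0.05,1.8,-0.05],"dr": [0,0,0],"fingers": 0.9},{"delta_pos": [-0.06,2.3,-0.05],"dr": [0,0,0],"fingers": 0.9},{"delta_pos": [-0.06,2.6,-0.05],"dr": [0,0,0],"fingers": 0.9}])

```text
time: 8.02
tool_pos: [0.5665, -0.0277, 0.1906]
tool_rot: [-3.142, -0.0, 1.586]
contact_force: [0.4, -0.7, -0.4]
opening: 0.0181
grip_force: 50.0
```

```bash
python3 -c "
from h import *
settle(6)"
```

```text
t 8.32 pos mm [566.17 -27.66 190.63] sd [0.3 0.  0.1] F [ 0.13 -0.25 -1.61] sd [0.4 0.3 0.6] yaw 90.88 grip 50.0
```

step_arm(increments=[{"delta_pos": [0,0.1,0],"dr": [0,0,0],"fingers": 0.9},{"delta_pos": [0,0.2,0],"dr": [0,0,0],"fingers": 0.9},{"delta_pos": [0,0.3,0],"dr": [0,0,0],"fingers": 0.9},{"delta_pos": [0,0.4,0],"dr": [0,0,0],"fingers": 0.9},{"delta_pos": [0,0.5,0],"dr": [0,0,0],"fingers": 0.9}])

```text
time: 8.95
tool_pos: [0.5712, -0.0276, 0.1907]
tool_rot: [3.142, -0.0, 1.586]
contact_force: [0.5, -0.6, -1.4]
opening: 0.0181
grip_force: 50.0
```

```bash
python3 -c "
from h import *
settle(6)"
```

```text
t 9.25 pos mm [571.14 -27.6  190.69] sd [0.1 0.  0. ] F [ 0.02 -0.26 -0.94] sd [0.3 0.3 0.2] yaw 90.88 grip 50.0
```

step_arm(increments=[{"delta_pos": [0,0.05,0],"dr": [0,0,0],"fingers": 0.9},{"delta_pos": [0,0.1,0],"dr": [0,0,0],"fingers": 0.9},{"delta_pos": [0,0.15,0],"dr": [0,0,0],"fingers": 0.9},{"delta_pos": [0,0.2,0],"dr": [0,0,0],"fingers": 0.9},{"delta_pos": [0,0.2,0],"dr": [0,0,0],"fingers": 0.9}])

```text
time: 9.88
tool_pos: [0.5731, -0.0276, 0.1907]
tool_rot: [3.142, -0.0, 1.586]
contact_force: [-1.2, 0.5, -1.9]
opening: 0.0176
grip_force: 50.0
```

```bash
python3 -c "
from h import *
settle(5)"
```

```text
t 10.12 pos mm [573.08 -27.56 190.7 ] sd [0. 0. 0.] F [-0.18  0.03 -1.14] sd [0.4 0.5 0.6] yaw 90.88 grip 50.0
```

Still free. Next 2 mm.

step_arm(increments=[{"delta_pos": [0,0.05,0],"dr": [0,0,0],"fingers": 0.9},{"delta_pos": [0,0.1,0],"dr": [0,0,0],"fingers": 0.9},{"delta_pos": [0,0.15,0],"dr": [0,0,0],"fingers": 0.9},{"delta_pos": [0,0.2,0],"dr": [0,0,0],"fingers": 0.9},{"delta_pos": [0,0.2,0],"dr": [0,0,0],"fingers": 0.9}])

```text
time: 10.75
tool_pos: [0.575, -0.0275, 0.1907]
tool_rot: [-3.141, -0.0, 1.586]
contact_force: [-0.5, -0.0, -1.4]
opening: 0.018
grip_force: 50.0
```

```bash
python3 -c "
from h import *
settle(5)"
```

```text
t 11.0 pos mm [575.05 -27.54 190.68] sd [0. 0. 0.] F [-0.69 -0.18 -1.51] sd [0.2 0.6 0.3] yaw 90.88 grip 50.0
```

step_arm(increments=[{"delta_pos": [0,0.03,0],"dr": [0,0,0],"fingers": 0.9},{"delta_pos": [0,0.06,0],"dr": [0,0,0],"fingers": 0.9},{"delta_pos": [0,0.1,0],"dr": [0,0,0],"fingers": 0.9},{"delta_pos": [0,0.1,0],"dr": [0,0,0],"fingers": 0.9},{"delta_pos": [0,0.1,0],"dr": [0,0,0],"fingers": 0.9}])

```text
time: 11.62
tool_pos: [0.5759, -0.0275, 0.1907]
tool_rot: [-3.141, -0.0, 1.586]
contact_force: [-2.5, -0.5, -0.7]
opening: 0.0177
grip_force: 50.0
```

```bash
python3 -c "
from h import *
settle(5)"
```

```text
t 11.88 pos mm [576.   -27.51 190.66] sd [0. 0. 0.] F [-2.88 -0.08  0.12] sd [0.6 0.4 0.4] yaw 90.88 grip 50.0
```

Touch at about x = 575.3 mm. Pressing about 4.7 mm past it, to 580.0.

step_arm(increments=[{"delta_pos": [0,0.07,0],"dr": [0,0,0],"fingers": 0.9},{"delta_pos": [0,0.14,0],"dr": [0,0,0],"fingers": 0.9},{"delta_pos": [0,0.21,0],"dr": [0,0,0],"fingers": 0.9},{"delta_pos": [0,0.27,0],"dr": [0,0,0],"fingers": 0.9},{"delta_pos": [0,0.3,0],"dr": [0,0,0],"fingers": 0.9}])

```text
time: 12.5
tool_pos: [0.5789, -0.0275, 0.1906]
tool_rot: [-3.141, -0.0, 1.586]
contact_force: [-4.8, 0.0, -0.7]
opening: 0.0178
grip_force: 50.0
```

```bash
python3 -c "
from h import *
settle(5)"
```

```text
t 12.75 pos mm [578.95 -27.49 190.65] sd [0. 0. 0.] F [-5.06 -0.41  0.36] sd [0.5 0.3 0.2] yaw 90.88 grip 50.0
```

step_arm(increments=[{"delta_pos": [0,0.04,0],"dr": [0,0,0],"fingers": 0.9},{"delta_pos": [0,0.08,0],"dr": [0,0,0],"fingers": 0.9},{"delta_pos": [0,0.12,0],"dr": [0,0,0],"fingers": 0.9},{"delta_pos": [0,0.12,0],"dr": [0,0,0],"fingers": 0.9},{"delta_pos": [0,0.12,0],"dr": [0,0,0],"fingers": 0.9}])

```text
time: 13.38
tool_pos: [0.58, -0.0275, 0.1907]
tool_rot: [-3.141, -0.0, 1.586]
contact_force: [-5.9, -0.8, 0.7]
opening: 0.0177
grip_force: 50.0
```

```bash
python3 -c "
from h import *
settle(5)"
```

```text
t 13.62 pos mm [579.97 -27.47 190.66] sd [0. 0. 0.] F [-6.02 -0.66  0.4 ] sd [0.3 0.4 0.2] yaw 90.88 grip 50.0
```

Pressed 4.7 mm past touch at 6.0 N. Lowering.

step_arm(increments=[{"delta_pos": [0,0,0.12],"dr": [0,0,0],"fingers": 0.9},{"delta_pos": [0,0,0.24],"dr": [0,0,0],"fingers": 0.9},{"delta_pos": [0,0,0.36],"dr": [0,0,0],"fingers": 0.9},{"delta_pos": [0,0,0.48],"dr": [0,0,0],"fingers": 0.9},{"delta_pos": [0,0,0.55],"dr": [0,0,0],"fingers": 0.9}])

```text
time: 14.25
tool_pos: [0.58, -0.0274, 0.1852]
tool_rot: [-3.141, -0.0, 1.586]
contact_force: [-6.1, -0.3, 1.3]
opening: 0.0182
grip_force: 50.0
```

```bash
python3 -c "
from h import *
settle(5)"
```

```text
t 14.5 pos mm [579.93 -27.35 185.11] sd [0. 0. 0.] F [-5.55 -0.    0.45] sd [0.6 0.3 0.6] yaw 90.88 grip 50.0
```

step_arm(increments=[{"delta_pos": [0,0,0.06],"dr": [0,0,0],"fingers": 0.9},{"delta_pos": [0,0,0.12],"dr": [0,0,0],"fingers": 0.9},{"delta_pos": [0,0,0.18],"dr": [0,0,0],"fingers": 0.9},{"delta_pos": [0,0,0.23],"dr": [0,0,0],"fingers": 0.9},{"delta_pos": [0,0,0.23],"dr": [0,0,0],"fingers": 0.9}])

```text
time: 15.12
tool_pos: [0.5799, -0.0273, 0.1829]
tool_rot: [-3.141, -0.0, 1.586]
contact_force: [-5.9, -0.0, 0.8]
opening: 0.0178
grip_force: 50.0
```

```bash
python3 -c "
from h import *
settle(5)"
```

```text
t 15.38 pos mm [579.96 -27.34 182.88] sd [0. 0. 0.] F [-5.31 -0.24  0.8 ] sd [0.5 0.4 0.2] yaw 90.88 grip 50.0
```

step_arm(increments=[{"delta_pos": [0,0,0.03],"dr": [0,0,0],"fingers": 0.9},{"delta_pos": [0,0,0.06],"dr": [0,0,0],"fingers": 0.9},{"delta_pos": [0,0,0.08],"dr": [0,0,0],"fingers": 0.9},{"delta_pos": [0,0,0.08],"dr": [0,0,0],"fingers": 0.9},{"delta_pos": [0,0,0.08],"dr": [0,0,0],"fingers": 0.9}])

```text
time: 16.0
tool_pos: [0.58, -0.0273, 0.1823]
tool_rot: [-3.141, -0.0, 1.586]
contact_force: [-6.3, -0.0, 2.9]
opening: 0.0178
grip_force: 50.0
```

```bash
python3 -c "
from h import *
settle(5)"
```

```text
t 16.25 pos mm [580.02 -27.34 182.37] sd [0. 0. 0.] F [-5.68  0.09  2.27] sd [0.5 0.7 0.5] yaw 90.88 grip 50.0
```

Bottomed out on the prongs: Fz rises at z ≈ 182.5, where I expected it. I'll ease back toward the lips, then release.

step_arm(increments=[{"delta_pos": [0,-0.03,0.02],"dr": [0,0,0],"fingers": 0.9},{"delta_pos": [0,-0.07,0.03],"dr": [0,0,0],"fingers": 0.9},{"delta_pos": [0,-0.11,0.03],"dr": [0,0,0],"fingers": 0.9},{"delta_pos": [0,-0.15,0.03],"dr": [0,0,0],"fingers": 0.9},{"delta_pos": [0,-0.15,0.03],"dr": [0,0,0],"fingers": 0.9}])

```text
time: 16.88
tool_pos: [0.5791, -0.0274, 0.1821]
tool_rot: [3.141, -0.0, 1.586]
contact_force: [-4.3, 0.8, 4.3]
opening: 0.018
grip_force: 50.0
```

```bash
python3 -c "
from h import *
settle(5)"
```

```text
t 17.12 pos mm [579.06 -27.44 182.01] sd [0. 0. 0.] F [-2.96  0.73  3.99] sd [0.5 0.3 0.4] yaw 90.88 grip 50.0
```

step_arm(increments=[{"delta_pos": [0,0,0],"dr": [0,0,0],"fingers": 0.55},{"delta_pos": [0,0,0],"dr": [0,0,0],"fingers": 0.45},{"delta_pos": [0,0,0],"dr": [0,0,0],"fingers": 0.3},{"delta_pos": [0,0,0],"dr": [0,0,0],"fingers": 0.1},{"delta_pos": [0,0,0],"dr": [0,0,0],"fingers": 0}], newtons=10)

```text
time: 17.75
tool_pos: [0.5789, -0.0275, 0.1818]
tool_rot: [3.141, -0.0, 1.586]
contact_force: [0.3, -0.7, 0.3]
opening: 0.0447
grip_force: 0.0
```

Run:
```python
from h import *
a=settle(3)
cv2.imwrite("pics/rel.png",cv2.resize(a[120:230,340:440],None,fx=5.4,fy=5.4,interpolation=cv2.INTER_CUBIC)[:,:,::-1])
```

```text
t 17.9 pos mm [578.84 -27.49 181.81] sd [0. 0. 0.] F [ 0.38 -0.25  0.44] sd [0.7 0.9 0.7] yaw 90.88 grip 0.0
```

View pics/rel.png

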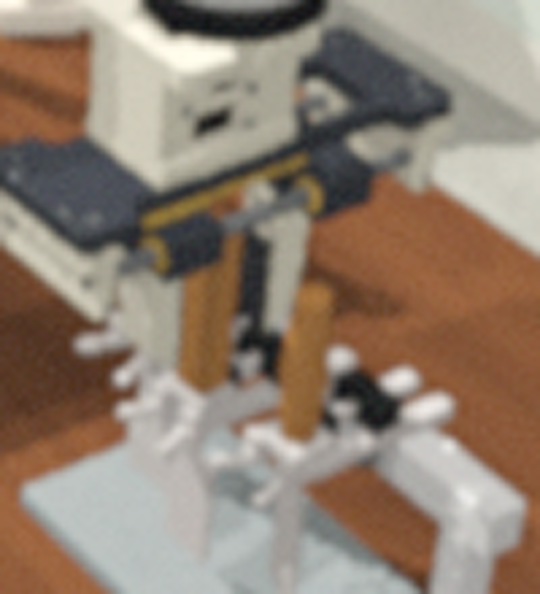

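The fingers are open and clear of the upright handle at (212,310), and the knife at (305,360) hasn't moved. Retreating straight up.

step_arm(increments=[{"delta_pos": [0,0,-0.5],"dr": [0,0,0],"fingers": 0},{"delta_pos": [0,0,-1.5],"dr": [0,0,0],"fingers": 0},{"delta_pos": [0,0,-3.5],"dr": [0,0,0],"fingers": 0},{"delta_pos": [0,0,-6],"dr": [0,0,0],"fingers": 0},{"delta_pos": [0,0,-8.5],"dr": [0,0,0],"fingers": 0}])

```text
time: 18.52
tool_pos: [0.5789, -0.0275, 0.2685]
tool_rot: [3.141, 0.0, 1.586]
contact_force: [0.8, -0.5, -0.4]
opening: 0.0456
grip_force: 0.0
```

step_arm(increments=[{"delta_pos": [0,-3,-1],"dr": [0,0,0],"fingers": 0},{"delta_pos": [0,-7,-1],"dr": [0,0,0],"fingers": 0},{"delta_pos": [0,-11,-1],"dr": [0,0,0],"fingers": 0},{"delta_pos": [0,-14,-1],"dr": [0,0,0],"fingers": 0},{"delta_pos": [0,-15,-1],"dr": [0,0,0],"fingers": 0}])

```text
time: 19.15
tool_pos: [0.4279, -0.0298, 0.2779]
tool_rot: [3.14, 0.0, 1.586]
contact_force: [0.7, -0.1, 0.3]
opening: 0.0461
grip_force: 0.0
```

Run:
```python
from h import *
a=settle(3);b=viewer.read_camera("top")
x=cv2.resize(a[100:270,290:445],(400,440),interpolation=cv2.INTER_CUBIC);y=cv2.resize(b[80:256,270:430],(400,440),interpolation=cv2.INTER_CUBIC)
cv2.imwrite("pics/end.png",np.hstack([x,y])[:,:,::-1])
```

```text
t 19.3 pos mm [428.69 -29.85 277.66] sd [0.7 0.1 0.1] F [-0.32  0.22  0.13] sd [0.7 0.5 0.1] yaw 90.86 grip 0.0
```

View pics/end.png

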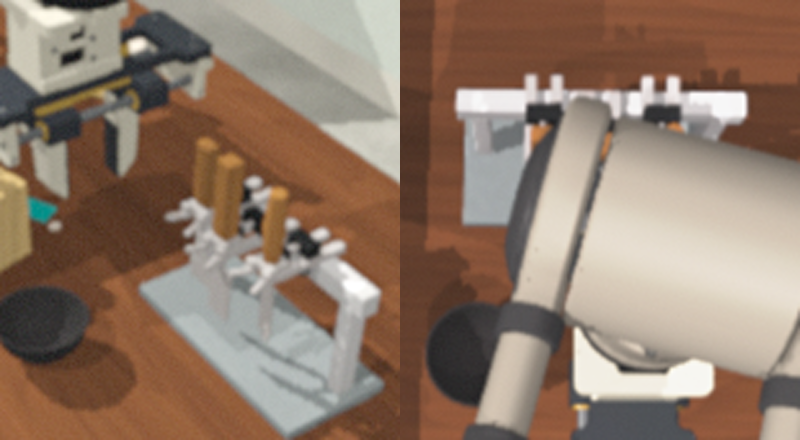

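The three handles stand upright in a row, the spatula in the middle at (228,195), with the bowl and neighbours in place. One quick check of the handle top's projected pixel, then hand in.

Run:
```python
from h import *
e=proj("side",np.array([.578,-.0277,.240]));print(e,"seen ~(379.5,161.8)")
if np.linalg.norm(e-[379.5,161.8])<4: print(robot.hand_in())
```

```text
[378.5359058  162.31730423] seen ~(379.5,161.8)
the job is handed in; nothing more can be done
None
```

The spatula hangs seated and upright on the middle hook and is released; the rack neighbours and bowl look undisturbed and I went nowhere near the cast, though the gripper knocked over the green, purple and turquoise look-alikes beside the block, and the job is handed in with no verdict returned.

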